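# Turn the rinsed cup over on the dryer and start it

## Robot

A 6-joint arm with a two-finger parallel gripper is mounted at the origin on the work surface. World frame = base frame: x ahead of the robot, y to its left, z up, the work surface at z = 0. Lengths are in m, angles in rad, forces in N, time in s.
With the tool pointing down it reaches from about 0.375 to 0.975 m from the base axis. Payload 3.8 kg.
Tool frame: the origin (TCP) lies midway between the tips of the shut fingers; the grasp point (between the pads) lies 19 mm behind it; z points along the fingers, y is the line along which they close (so a half turn about z gives the same grasp; the last joint's range is limited). The gripper opens to 85 mm and grips with 20 to 120 N. Pads are 22 mm wide; open, the fingers measure 114 mm over their backs; the gripper's body (76 mm by 85 mm) begins 54 mm behind the grasp point. The pads swing forward as they close: fully open they stand 13 mm farther back than shut.
Start: joints at [-1.232, 0.264, 1.604, -0, 1.274, -0.037], TCP at [0.248, -0.628, 0.231] pointing down, gripper open.
Joint ranges: [-2.63, 2.63], [-0.94, 2.18], [0.31, 2.57], [-1.31, 4.45], [0, 2.66], [-2.55, 2.55]. Speed limits (rad/s): [2.57, 2.57, 3.14, 3.14, 3.14, 3.14].

## Interface

Orientations are given as a rotation vector (axis times angle).
In Python, from workcell import * gives the robot as it stands. The module is installed in compiled form; this text tells all that it offers.
- The arm moves only by the tool apply_moves, never from a script. Its arguments are lists of equal length, an entry for each row: "fingers": the opening, from 0 (shut) to 1 (fully open); "travel": the shift along the tool's x, y, z normalised to -1 to 1, where 1 is 0.05 m, a list of three; "rotation": the turn, a rotation vector about the tool's x, y, z normalised to -1 to 1, where 1 is 6 degrees, a list of three. In form: {"fingers": [fingers, ...], "travel": [[dx, dy, dz], ...], "rotation": [[ax, ay, az], ...]}. A call has 1 to 12 rows; each row shifts and turns the commanded pose from where the row before left it, along the tool's axes as they then stand; what a row does not reach is not made up. A row lasts 1/10 s, in which the tool goes at most 50 mm and 8.59 degrees, less where a joint would pass 70% of its speed; a pose out of reach is approached as far as the arm can. A call with a number of a shift or a turn outside -1 to 1 is refused whole. A call with a gripper value outside its range is refused whole. The fingers move at their own pace and stop on an object; "newtons" is the grip in N (left out, the last holds). Time passes only in rows, so rows that do not move let the fingers close. It gives the time, the measured TCP pose, the force, the opening and the grip force at its end, in the units of the state.
- read_state(): the state, without advancing time (a new reading comes with each control period).
- read_camera(name): name is "scene" or "top" or "wrist"; returns a dict with "image" (384x512x3 uint8, red, green, blue), "fx", "fy", "cx", "cy" (pixels), "extrinsics" (4x4, takes a point from world to camera coordinates). Camera axes: x right, y down, z forward; pixel columns grow to the right and rows downward; lengths in m; the calibration is good to about 2 mm. A picture is of the moment at which its call begins. There is no depth.
- finish_job(): hands the job in; it is judged then, once.
Trained networks look in the newest picture that a camera, given by its name, has taken for a name from the list of things; names that differ only in an ending like _2 or _b are one class to them, and where a whole thing is asked for, a point or a joint stands for the part that bears it (a point fixed in the world has none). Each returns a list of dicts, best first, with "p" (0 to 1); they miss things now and then, are a little off and sometimes report something else, mostly with a low value. They report only what shows in the picture. A call takes as long as a camera call. They do not tell look-alikes from the thing itself.
- regions_of(camera, name): "mask" (384x512 bool, what is visible of it) and "bbox" ([left, top, width, height] in pixels, round what is visible of it).
- tip_of(camera, name): "location" ([column, row] in pixels: a listed point, or the origin of a listed thing).
The state is a dict: "time": time; "q": joint angles; "joint_vel": joint speeds; "joint_torque": joint torques, N m; "tool_pos": TCP position; "tcp_rot": TCP orientation; "wrist_force": force on the tool from outside, world axes, zero at the start; "torque": the same for the moment, N m; "width": opening from 0.0 (shut) to 1.0 (fully open); "grip_force": force on a finger pad.
Only numpy, scipy, OpenCV 4.12 (cv2) and the standard library are available. Lean on these libraries where they do the work, as an engineer would, in place of code of your own. Each camera call takes 0.05 s, during which the arm holds its last target. There are 200 camera calls.

## Task

Turn the eight-sided steel cup over: take it from the draining mat and stand it mouth-down on the slotted deck of the drying unit, all of its rim on the slotted metal plate, beside the white dish drying there, without letting it drop. Once it stands there by itself, start the unit: press the blue key all the way down and let it come up, then press the green key all the way down and let it come up. Never press the red key, press no key before the cup is in place, and leave the dish, the orange bowl and the screwdriver where they are.

Things in the scene. Friction and masses are not known exactly. Their poses are not given: they have to be found in the camera images.
- cup: eight-sided straight-walled steel cup, open at one end, 70 mm tall, 56 mm between facing flats (each flat 23 mm wide: it can lie on its side without rolling; 61 mm across corners), walls 3 mm, about 150 g. Starts mouth-up on the mat. Origin: centre of its closed bottom, outside; z runs from bottom to mouth. Flats face its x and y axes and every 45 degrees between
- cup_mid (a point): the centre of the cup, on its axis 35 mm from the bottom; axes as the cup's
- cup_rim (a point): the centre of the cup's mouth, in the plane of the rim, 70 mm from the bottom
- mat: dark ribbed draining mat, fixed, 260 x 260 mm, 6 mm thick, which the cup starts on. Origin: centre of its underside (on the table). Steel cases, 140 mm high, stand along the left edge of the table (y beyond 0.5 m) and a red steel test block, 250 mm high, along the right edge (y below -0.48 m)
- dryer: the drying unit, fixed: a white box 260 mm wide (its y) with the slotted deck on top, 50 mm above the table (its x from -60 to +140 mm), and at the front, towards the robot, a grey key strip 35 mm high (its x from -141 to -60 mm). Origin: on the table under the unit; x points away from the robot
- deck (a point): centre of the slotted metal plate, on its top face 50 mm above the table; the plate measures 184 mm (x) by 244 mm (y); axes as the dryer's. The slots are only shallow markings: the deck is flat
- key_blue (a joint): travel of the blue programme key, a spring button: 0 up, 0.006 m fully down, about 5 N
- key_blue_top (a point): centre of the blue key's top face, 28 mm across, in a black collar 44 mm across; the top stands 57 mm above the table and 10 mm above the collar. The three keys stand 65 mm apart in a row on the key strip, in any order
- key_green (a joint): travel of the green start key, as the blue one
- key_green_top (a point): centre of the green key's top face
- key_red (a joint): travel of the red stop key, as the blue one; not to be pressed
- key_red_top (a point): centre of the red key's top face
- dish: small round white plastic dish lying mouth-down on the deck, 56 mm across the rim, 22 mm tall; origin: centre of its bottom, which faces up
- bowl: small orange bowl on the mat, mouth-up, 64 mm across, 28 mm tall; origin: centre of its underside
- driver: red-handled screwdriver lying on the table between the mat and the dryer, about 200 mm long, 30 mm thick
Mind the look-alikes: they are no part of the job. There is more than one size of the cup; the job needs the largest.

How it is judged:
On the way, in this order (a step that is already met when the one before it is completed fails the run):
1. the cup stands mouth-down on the slotted plate, let go and at rest, no key pressed (angle between cup's own z axis and vertical above 3 rad and x of cup_mid in the frame of deck between -0.062 and 0.062 m and y of cup_mid in the frame of deck between -0.092 and 0.092 m and z of cup_rim in the frame of deck between -0.005 and 0.006 m and contact force between the fingers and cup below 0.1 N and linear speed of cup below 0.02 m/s and angular speed of cup below 0.2 rad/s and value of joint each of key_blue, key_green, key_red below 0.002 m), for 0.2 s.
2. the blue key is pressed fully down (5 mm or more), the green and red keys up (value of joint key_blue above 0.005 m and value of joint each of key_green, key_red below 0.002 m), for 0.02 s.
3. the blue key is let up again (value of joint each of key_blue, key_green, key_red below 0.002 m), for 0.02 s.
4. the green key is pressed fully down (5 mm or more), the blue and red keys up (value of joint key_green above 0.005 m and value of joint each of key_blue, key_red below 0.002 m), for 0.02 s.
At the end, for the whole second after the job is handed in: cup mouth-down (within 8 deg), rim at deck height (5 mm), wholly on the slotted plate (its axis within 62 mm of the plate centre in the dryer's x, 92 mm in y), let go, at rest; all keys up; dish, bowl and driver each within 20 mm of their start (all of step 3 and angle between cup's own z axis and vertical above 3 rad and x of cup_mid in the frame of deck between -0.062 and 0.062 m and y of cup_mid in the frame of deck between -0.092 and 0.092 m and z of cup_rim in the frame of deck between -0.005 and 0.006 m and contact force between the fingers and cup below 0.1 N and linear speed of cup below 0.02 m/s and angular speed of cup below 0.2 rad/s and distance of each of dish, bowl, driver from where it was at the start of the episode below 0.02 m); the robot touches nothing.
It fails at once if the red key is pressed (more than 3 mm) (value of joint key_red above 0.003 m).
It fails at once if a key is pressed (more than 3 mm) while the cup does not stand mouth-down on the plate (value of joint any of key_blue, key_green, key_red above 0.003 m and not (angle between cup's own z axis and vertical above 3 rad and x of cup_mid in the frame of deck between -0.062 and 0.062 m and y of cup_mid in the frame of deck between -0.092 and 0.092 m and z of cup_rim in the frame of deck between -0.005 and 0.006 m)).
It fails at once if the cup drops: it moves faster than 0.9 m/s while the fingers do not touch it (linear speed of cup above 0.9 m/s and contact force between the fingers and cup below 0.05 N).
It fails at once if the dish, bowl or screwdriver is shoved more than 30 mm (distance of any of dish, bowl, driver from where it was at the start of the episode above 0.03 m).
It also fails if it takes over 70 s, if anything falls off the work surface, if the arm or the gripper's body presses on something with over 40 N, if the wrist force passes 120 N, or if a joint passes its speed limit or range.

## Working session

There is one attempt and no reset: what is moved stays moved. The work goes in short steps, Python scripts to look and compute and a tool call to move; the robot and the scene stay as the last step left them, time stands still between calls to the robot, and variables do not carry over. Pictures are saved under pics/ and viewed, at most 10 in all, crops included, and the job is handed in when it is done.

Besides the shell and the picture viewer there is one more tool, called after "Request:" as name(argument=value, ...), one argument or row to a line, values as JSON. apply_moves: Moves the arm, as the interface text tells. Scaled input: -1 to 1 covers 0.05 m each way for a shift and 6 degrees each way for a turn. Its arguments: {"type":"object","properties":{"fingers":{"type":"array","items":{"type":"number"}},"travel":{"type":"array","items":{"type":"array","items":{"type":"number"}}},"rotation":{"type":"array","items":{"type":"array","items":{"type":"number"}}},"newtons":{"type":"number"}},"required":["fingers","travel","rotation"]}

```bash
mkdir -p pics; cat > h.py <<'E'
from workcell import *
import numpy as np, cv2
from scipy.spatial.transform import Rotation as R
def ray(c,uv):
    E=np.array(c["extrinsics"]);Rm=E[:3,:3];o=-Rm.T@E[:3,3]
    d=Rm.T@np.array([(uv[0]-c["cx"])/c["fx"],(uv[1]-c["cy"])/c["fy"],1]);return o,d/np.linalg.norm(d)
def atz(c,uv,z):
    o,d=ray(c,uv);return o+d*(z-o[2])/d[2]
def proj(c,p):
    E=np.array(c["extrinsics"]);q=E[:3,:3]@np.array(p)+E[:3,3];return [c["fx"]*q[0]/q[2]+c["cx"],c["fy"]*q[1]/q[2]+c["cy"]]
def tri(rays):
    A=0;b=0
    for o,d in rays:
        P=np.eye(3)-np.outer(d,d);A=A+P;b=b+P@o
    return np.linalg.solve(A,b)
def save(c,n): cv2.imwrite(n,cv2.cvtColor(c["image"],cv2.COLOR_RGB2BGR))
E
python3 - <<'E'
from h import *
np.set_printoptions(precision=3,suppress=True)
s=read_state();print(s["time"],s["tool_pos"],s["tcp_rot"],s["width"])
ims=[]
for n in("top","scene"):
    c=read_camera(n);ims.append(c["image"]);E=np.array(c["extrinsics"]);print(n,-E[:3,:3].T@E[:3,3],c["fx"])
    for k in("cup","cup_mid","cup_rim","deck","key_blue_top","key_green_top","key_red_top","dish","bowl","driver","mat","dryer"):
        print(k,[(np.round(t["location"],1).tolist(),round(t["p"],2)) for t in tip_of(n,k)][:5])
for i,n in zip(ims,("top","scene")): cv2.imwrite(f"pics/{n}1.png",cv2.cvtColor(i,cv2.COLOR_RGB2BGR))
E
```

```text
0.0 [ 0.248 -0.627  0.23 ] [-3.084 -0.586  0.   ] 0.9992272289114223
top [ 0.421 -0.028  0.792] 366.24375403290276
cup [([359.8, 193.6], 0.83), ([386.5, 274.4], 0.7), ([340.1, 275.1], 0.58)]
cup_mid [([391.9, 277.6], 0.85), ([365.2, 189.1], 0.84), ([341.6, 274.5], 0.57)]
cup_rim [([368.7, 185.7], 0.87), ([394.2, 276.7], 0.83), ([344.7, 134.1], 0.72), ([340.9, 275.9], 0.6), ([343.7, 178.3], 0.3)]
deck [([360.1, 192.9], 0.75), ([152.2, 167.8], 0.57)]
key_blue_top [([154.9, 236.2], 0.44)]
key_green_top [([190.5, 233.3], 0.51)]
key_red_top [([124.4, 238.5], 0.66), ([343.4, 135.1], 0.43)]
dish [([177.4, 138.9], 0.83)]
bowl [([342.9, 133.5], 0.67)]
driver [([261.8, 186.4], 0.97), ([360.6, 194.3], 0.58)]
mat [([343.8, 179.5], 0.94), ([176.2, 140.5], 0.36)]
dryer [([160.3, 191.0], 0.84)]
scene [ 0.981 -0.276  0.693] 383.62470903807446
cup [([168.7, 249.6], 0.79), ([126.1, 203.0], 0.74), ([165.3, 189.8], 0.72)]
cup_mid [([162.4, 181.4], 0.86), ([167.8, 239.0], 0.65), ([123.8, 195.6], 0.56)]
cup_rim [([161.3, 232.1], 0.69), ([115.1, 190.0], 0.67), ([156.7, 173.0], 0.56), ([170.8, 250.5], 0.34)]
deck [([355.2, 171.0], 0.65)]
key_blue_top [([292.9, 147.0], 0.52), ([317.4, 134.5], 0.45)]
key_green_top [([292.9, 144.8], 0.47)]
key_red_top [([164.4, 240.6], 0.62), ([336.5, 125.7], 0.56)]
dish [([355.4, 191.2], 0.56)]
bowl [([211.8, 291.9], 0.95)]
driver [([265.6, 212.1], 0.93)]
mat [([191.1, 254.2], 0.62)]
dryer [([340.4, 176.4], 0.8)]
```

View pics/top1.png

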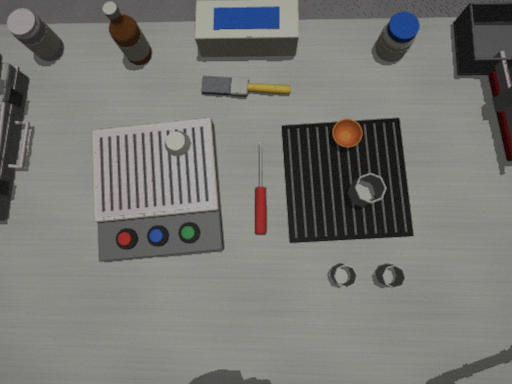

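View pics/scene1.png

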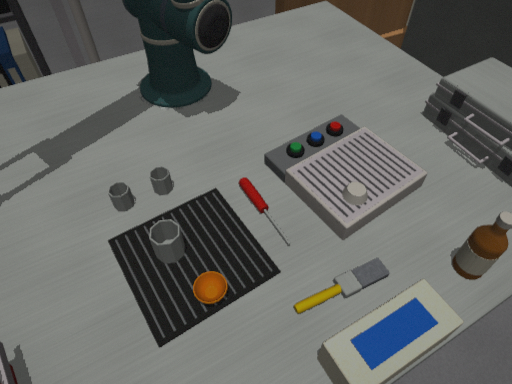

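The top view shows three octagonal cups: A on the mat at (367,189), and two small ones on the bare table at (342,276) and (389,277). A is on the mat and clearly the largest, so it is the target. In the top view the keys are red (125,239), blue (157,236) and green (189,233). The dish is at (177,140), the bowl at (347,133) and the driver at about (261,200).

```bash
python3 - <<'E'
from h import *
np.set_printoptions(precision=3,suppress=True)
t=read_camera("top");s=read_camera("scene")
def T(n,a,b):
    p=tri([ray(t,a),ray(s,b)]);print(n,p,"res px",np.round(np.array(proj(t,p))-a,1),np.round(np.array(proj(s,p))-b,1))
T("rim",[368.7,185.7],[167,229]);T("mid",[365.2,189.1],[167.8,239.0]);T("bot",[359.8,193.6],[168.7,249.6])
T("red",[124.4,238.5],[336,126.5]);T("blue",[156,236.2],[316.5,136.5]);T("green",[189.5,233],[295.5,147.5])
T("dish",[177,139.5],[355.4,190]);T("bowl",[345,133.5],[211,291]);T("deck",[154,168],[355.2,171])
for n,z in(("red",.057),("blue",.057),("green",.057)):
    print(n,[atz(t,u,z) for u in [dict(red=[124.4,238.5],blue=[156,236.2],green=[189.5,233])[n]]])
for n in("cup","dryer","dish","deck"):
    for r in regions_of("top",n)[:3]:print(n,r["bbox"],r["mask"].sum(),round(r["p"],2))
# dryer outline corners of plate on top at z=.05
for c in([92,128],[213,120],[217,209],[97,219]):print(atz(t,c,.05))
print("driver",atz(t,[261,188],.01),atz(t,[261,233],.01))
i=t["image"][110:300,280:425];cv2.imwrite("pics/crop.png",cv2.cvtColor(cv2.resize(i,None,fx=3.1,fy=3.1,interpolation=cv2.INTER_CUBIC),cv2.COLOR_RGB2BGR))
E
```

```text
rim [ 0.54  -0.223  0.082] res px [-0.9 -0.3] [-1.  0.]
mid [ 0.538 -0.226  0.047] res px [-0.4 -0.2] [-0.5  0. ]
bot [ 0.534 -0.228  0.003] res px [0.7 0.2] [ 0.7 -0. ]
red [0.434 0.267 0.045] res px [-0.9 -0.5] [-0.8  0.2]
blue [0.44  0.201 0.045] res px [-1.  -0.5] [-0.9  0.2]
green [0.447 0.133 0.046] res px [-1.3 -0.7] [-1.2  0.2]
dish [0.637 0.159 0.069] res px [-0.4 -0.2] [-0.4  0.1]
bowl [ 0.665 -0.196  0.017] res px [-0.3 -0.1] [-0.4  0. ]
deck [0.581 0.21  0.048] res px [-0.2 -0.1] [-0.2  0. ]
red [array([0.433, 0.26 , 0.057])]
blue [array([0.438, 0.196, 0.057])]
green [array([0.445, 0.128, 0.057])]
cup [376.7, 262.6, 27.6, 26.2] 537 0.94
cup [346.9, 172.3, 42.1, 33.6] 923 0.91
cup [331.3, 265.3, 26.5, 22.5] 523 0.9
dryer [88.7, 116.8, 136.9, 141.5] 15245 0.76
dish [168.1, 129.8, 23.8, 26.9] 501 0.67
deck [92.6, 119.0, 131.0, 143.7] 14876 0.72
[0.668 0.349 0.05 ]
[0.684 0.088 0.05 ]
[0.495 0.074 0.05 ]
[0.472 0.323 0.05 ]
driver [ 0.545 -0.015  0.01 ] [ 0.448 -0.015  0.01 ]
```

View pics/crop.png

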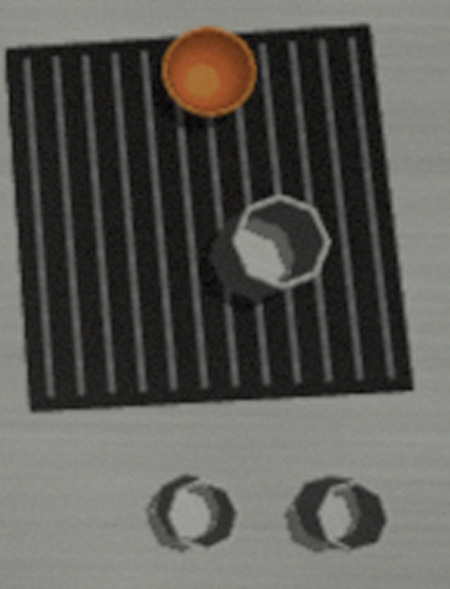

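The enlarged crop confirms cup A (rim centre about (282,241) in the crop) as the largest. Its corners point at 0, 45 and 90° in the image. Next I raise the arm and move above the cup.

Request:
apply_moves(
  fingers=[1, 1, 1, 1, 1, 1, 1, 1, 1, 1, 1, 1],
  travel=[
    [0, 0, -1],
    [0, 0, -1],
    [0.83, -0.535, 0],
    [0.83, -0.535, 0],
    [0.83, -0.535, 0],
    [0.83, -0.535, 0],
    [0.83, -0.535, 0],
    [0.83, -0.535, 0],
    [0.83, -0.535, 0],
    [0.83, -0.535, 0],
    [0.83, -0.535, 0],
    [0.83, -0.535, 0],
  ],
  rotation=[
    [0, 0, 0],
    [0, 0, 0],
    [0, 0, 0],
    [0, 0, 0],
    [0, 0, 0],
    [0, 0, 0],
    [0, 0, 0],
    [0, 0, 0],
    [0, 0, 0],
    [0, 0, 0],
    [0, 0, 0],
    [0, 0, 0],
  ],
)

```text
time: 2.8
tool_pos: [0.5365, -0.225, 0.3316]
tcp_rot: [3.086, 0.587, 0.001]
wrist_force: [0.9, -0.9, -0.4]
width: 1.001
grip_force: 0.0
```

Request:
apply_moves(
  fingers=[1, 1, 1, 1, 1, 1, 1, 1, 1],
  travel=[
    [0, 0, 0],
    [0, 0, 0],
    [0, 0, 0],
    [0, 0, 0],
    [0, 0, 0],
    [0, 0, 0],
    [0, 0, 0],
    [0, 0, 0],
    [0, 0, 0],
  ],
  rotation=[
    [0, 0, -0.95],
    [0, 0, -0.95],
    [0, 0, -0.95],
    [0, 0, -0.95],
    [0, 0, -0.95],
    [0, 0, -0.95],
    [0, 0, -0.95],
    [0, 0, -0.95],
    [0, 0, 0],
  ],
)

```text
time: 3.7
tool_pos: [0.5356, -0.2267, 0.3313]
tcp_rot: [2.617, 1.737, 0.0]
wrist_force: [0.4, -0.5, -1.1]
width: 0.998
grip_force: 0.0
```

```bash
python3 - <<'E'
from h import *
np.set_printoptions(precision=3,suppress=True)
s=read_state();print(s["time"],s["tool_pos"],s["tcp_rot"],s["q"]);print(R.from_rotvec(s["tcp_rot"]).as_matrix())
c=read_camera("wrist");save(c,"pics/w1.png");print(c["extrinsics"],c["fx"])
for k in("cup","cup_rim","cup_mid"): print(k,[(np.round(t["location"],1).tolist(),round(t["p"],2)) for t in tip_of("wrist",k)][:4])
E
```

```text
3.7 [ 0.536 -0.227  0.331] [2.617 1.737 0.   ] [-0.443  0.041  1.677 -0.     1.424 -0.044]
[[ 0.388  0.922  0.   ]
 [ 0.922 -0.388 -0.   ]
 [-0.     0.    -1.   ]]
[[ 0.921 -0.389  0.    -0.581]
 [-0.374 -0.887  0.272 -0.063]
 [-0.105 -0.25  -0.962  0.473]
 [ 0.     0.     0.     1.   ]] 300.7865320235344
cup [([149.9, 164.1], 0.89), ([173.3, 217.3], 0.89), ([257.6, 150.6], 0.69)]
cup_rim [([162.7, 226.3], 0.93), ([129.2, 168.6], 0.87), ([257.6, 161.9], 0.57)]
cup_mid [([255.9, 152.0], 0.98), ([139.2, 169.5], 0.93), ([166.4, 219.8], 0.69)]
```

View pics/w1.png

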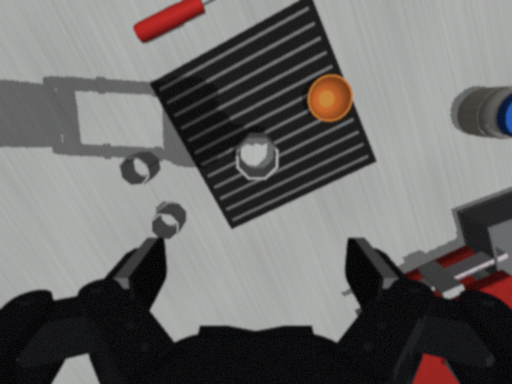

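The wrist view shows the cup at (257,160) on the mat, clear of the bowl at (330,97) and of the small cups at (140,167) and (169,218). I'll fit the rim octagon for position and yaw.

```bash
cat >> h.py <<'E'
from scipy.optimize import minimize
from scipy.ndimage import map_coordinates
def octa(x,y,z,yaw,apo,n=12):
    k=np.arange(9)*np.pi/4+np.pi/8+yaw;r=apo/np.cos(np.pi/8)
    v=np.c_[x+r*np.cos(k),y+r*np.sin(k)];t=np.arange(n)/n
    p=np.concatenate([v[i]+(v[i+1]-v[i])*t[:,None] for i in range(8)]);return np.c_[p,np.full(len(p),z)]
def projs(c,P):
    E=np.array(c["extrinsics"]);q=P@E[:3,:3].T+E[:3,3];return c["fx"]*q[:,0]/q[:,2]+c["cx"],c["fy"]*q[:,1]/q[:,2]+c["cy"]
def fit(c,x0,z):
    g=cv2.cvtColor(c["image"],cv2.COLOR_RGB2GRAY).astype(float)
    def f(v):
        s=0
        for a,w in((.0265,1),(.033,-.5),(.0295,-.3)):
            u,r=projs(c,octa(v[0],v[1],z,v[2],a));s-=w*map_coordinates(g,[r,u],order=1).mean()
        return s
    best=None
    for dx in np.arange(-.012,.0121,.003):
        for dy in np.arange(-.012,.0121,.003):
            for w in np.radians(np.arange(0,45,5)):
                v=(x0[0]+dx,x0[1]+dy,w);e=f(v)
                if best is None or e<best[0]:best=(e,v)
    m=minimize(f,best[1],method="Nelder-Mead",options=dict(initial_simplex=np.array(best[1])+np.array([[0,0,0],[.002,0,0],[0,.002,0],[0,0,.08]])))
    return m.x[:2],np.degrees(m.x[2])%45,m.fun
E
python3 - <<'E'
from h import *
for n in("top","wrist"):
    c=read_camera(n)
    for z in(.072,.076,.080):print(n,z,fit(c,(.54,-.224),z))
E
```

```text
top 0.072 (array([ 0.53780807, -0.23136111]), np.float64(22.462137975027648), np.float64(-79.02455203730749))
top 0.076 (array([ 0.53714784, -0.23010832]), np.float64(22.463211969219966), np.float64(-78.68732915280498))
top 0.08 (array([ 0.5365798 , -0.22884512]), np.float64(22.508676045110235), np.float64(-78.12183772362481))
wrist 0.072 (array([ 0.53575432, -0.2284502 ]), np.float64(19.45564305644406), np.float64(-83.26553615755054))
wrist 0.076 (array([ 0.5360941 , -0.22782702]), np.float64(21.85025325556731), np.float64(-83.74176020363052))
wrist 0.08 (array([ 0.53636572, -0.22680521]), np.float64(23.03392828263254), np.float64(-82.84219521553733))
```

Request:
apply_moves(
  fingers=[1, 1, 1, 1, 1, 1, 1, 1, 1],
  travel=[
    [0, 0, 0],
    [0, 0, 0],
    [0, 0, 0],
    [0, 0, 0],
    [0, 0, 0],
    [0, 0, 0],
    [0, 0, 0],
    [0, 0, 0],
    [0, 0, 0],
  ],
  rotation=[
    [0, 0.9375, 0],
    [0, 0.9375, 0],
    [0, 0.9375, 0],
    [0, 0.9375, 0],
    [0, 0.9375, 0],
    [0, 0.9375, 0],
    [0, 0.9375, 0],
    [0, 0.9375, 0],
    [0, 0, 0],
  ],
)

```text
time: 4.9
tool_pos: [0.5343, -0.228, 0.3281]
tcp_rot: [-2.14, -1.41, -0.884]
wrist_force: [-0.2, -0.6, -0.6]
width: 0.997
grip_force: 0.0
```

Request:
apply_moves(
  fingers=[1, 1, 1, 1, 1, 1, 1],
  travel=[
    [-0.68, 0.01, 0.387],
    [-0.68, 0.01, 0.387],
    [-0.68, 0.01, 0.387],
    [-0.68, 0.01, 0.387],
    [-0.68, 0.01, 0.387],
    [-0.68, 0.01, 0.387],
    [0, 0, 0],
  ],
  rotation=[
    [0, 0, 0],
    [0, 0, 0],
    [0, 0, 0],
    [0, 0, 0],
    [0, 0, 0],
    [0, 0, 0],
    [0, 0, 0],
  ],
)

```text
time: 5.6
tool_pos: [0.5119, -0.2835, 0.1]
tcp_rot: [-2.137, -1.413, -0.879]
wrist_force: [-0.3, 0.2, -0.1]
width: 0.998
grip_force: 0.0
```

```bash
cat >> h.py <<'E'
def to(p):
    s=read_state();M=R.from_rotvec(s["tcp_rot"]).as_matrix()
    print("q",np.round(s["q"],2),"tool z",np.round(M[:,2],3),"y",np.round(M[:,1],3),"pos",np.round(s["tool_pos"],4));print("tool delta /0.05:",np.round(M.T@(np.array(p)-s["tool_pos"])/.05,3))
E
python3 - <<'E'
from h import *
to((.5407,-.2192,.0344))
c=read_camera("wrist");save(c,"pics/w2.png");print(fit(c,(.5366,-.229),.076));print(fit(read_camera("top"),(.5366,-.229),.076))
E
```

```text
q [-0.92  0.46  1.81  0.67  1.39 -0.82] tool z [ 0.269  0.654 -0.707] y [ 0.921 -0.388 -0.009] pos [ 0.5119 -0.2835  0.1   ]
tool delta /0.05: [0.066 0.043 1.923]
(array([ 0.53561098, -0.22858268]), np.float64(22.26667058748168), np.float64(-161.6181223863547))
(array([ 0.53710153, -0.22971732]), np.float64(22.478443663091493), np.float64(-95.20076569544744))
```

View pics/w2.png

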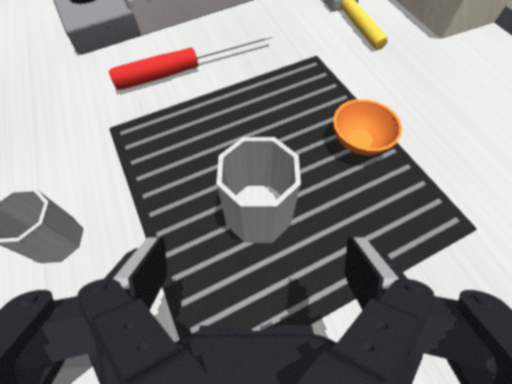

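The cup at (258,180) sits centred between the finger tips at (155,250) and (358,250). I advance and close.

Request:
apply_moves(
  fingers=[1, 1, 1, 1, 1, 0, 0, 0, 0, 0, 0, 0],
  travel=[
    [0.015, 0.01, 0.48],
    [0.015, 0.01, 0.48],
    [0.015, 0.01, 0.48],
    [0.015, 0.01, 0.48],
    [0, 0, 0],
    [0, 0, 0],
    [0, 0, 0],
    [0, 0, 0],
    [0, 0, 0],
    [0, 0, 0],
    [0, 0, 0],
    [0, 0, 0],
  ],
  rotation=[
    [0, 0, 0],
    [0, 0, 0],
    [0, 0, 0],
    [0, 0, 0],
    [0, 0, 0],
    [0, 0, 0],
    [0, 0, 0],
    [0, 0, 0],
    [0, 0, 0],
    [0, 0, 0],
    [0, 0, 0],
    [0, 0, 0],
  ],
  newtons=45,
)

```text
time: 6.9
tool_pos: [0.5445, -0.2231, 0.0417]
tcp_rot: [-2.14, -1.42, -0.89]
wrist_force: [-0.5, -0.1, 6.9]
width: 0.646
grip_force: 49.6
```

```bash
python3 - <<'E'
from h import *
to((.5407,-.2192,.0344))
E
```

```text
q [-0.83  0.5   1.88  0.75  1.25 -0.86] tool z [ 0.278  0.651 -0.707] y [ 0.921 -0.39   0.003] pos [ 0.5445 -0.2231  0.0417]
tool delta /0.05: [-0.072 -0.1    0.133]
```

Request:
apply_moves(
  fingers=[0, 0, 0, 0, 0],
  travel=[
    [0.424, 0, -0.424],
    [0.424, 0, -0.424],
    [0.424, 0, -0.424],
    [0.424, 0, -0.424],
    [0, 0, 0],
  ],
  rotation=[
    [0, 0, 0],
    [0, 0, 0],
    [0, 0, 0],
    [0, 0, 0],
    [0, 0, 0],
  ],
)

```text
time: 7.4
tool_pos: [0.5455, -0.2243, 0.1643]
tcp_rot: [-2.144, -1.426, -0.891]
wrist_force: [0.6, -0.1, 0.5]
width: 0.647
grip_force: 49.0
```

Request:
apply_moves(
  fingers=[0, 0, 0, 0, 0, 0, 0, 0],
  travel=[
    [0, 0, 0],
    [0, 0, 0],
    [0, 0, 0],
    [0, 0, 0],
    [0, 0, 0],
    [0, 0, 0],
    [0, 0, 0],
    [0, 0, 0],
  ],
  rotation=[
    [0, -1, 0],
    [0, -1, 0],
    [0, -1, 0],
    [0, -1, 0],
    [0, -1, 0],
    [0, -1, 0],
    [0, -1, 0],
    [0, -1, 0],
  ],
)

```text
time: 8.2
tool_pos: [0.5431, -0.222, 0.1592]
tcp_rot: [2.591, 1.718, -0.072]
wrist_force: [-0.2, 0.1, -0.7]
width: 0.645
grip_force: 48.9
```

Request:
apply_moves(
  fingers=[0, 0, 0, 0, 0, 0, 0, 0],
  travel=[
    [0, 0, 0],
    [0, 0, 0],
    [0, 0, 0],
    [0, 0, 0],
    [0, 0, 0],
    [0, 0, 0],
    [0, 0, 0],
    [0, 0, 0],
  ],
  rotation=[
    [0, -1, 0],
    [0, -1, 0],
    [0, -1, 0],
    [0, -1, 0],
    [0, -1, 0],
    [0, -1, 0],
    [0, -1, 0],
    [0, 0, 0],
  ],
)

```text
time: 9.0
tool_pos: [0.5423, -0.2197, 0.1553]
tcp_rot: [2.136, 1.426, -0.892]
wrist_force: [0.4, 0.8, -1.9]
width: 0.645
grip_force: 49.0
```

```bash
python3 - <<'E'
from h import *
to((.5445,-.2231,.0275))
a=read_camera("wrist")["image"];b=read_camera("scene")["image"]
cv2.imwrite("pics/w3.png",cv2.cvtColor(np.hstack([a,b])[:, :, ::-1].copy(),cv2.COLOR_BGR2BGR)) if 0 else cv2.imwrite("pics/w3.png",cv2.resize(np.hstack([a,b]),(800,300))[:,:,::-1])
E
```

```text
q [-0.03  0.36  1.84 -0.74  1.37  0.68] tool z [-0.278 -0.651 -0.706] y [ 0.922 -0.386 -0.006] pos [ 0.5423 -0.2197  0.1553]
tool delta /0.05: [1.777 0.083 1.838]
```

View pics/w3.png

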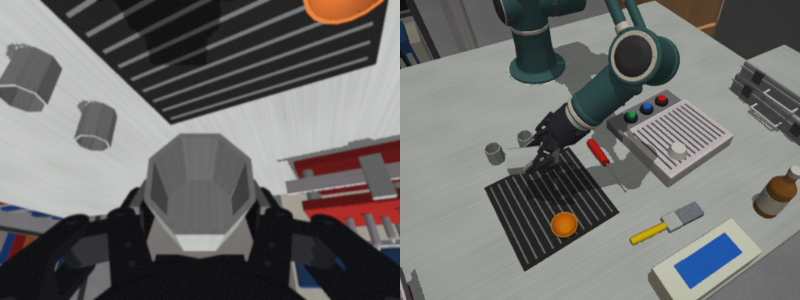

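The wrist view shows the cup held firmly at (200,185), mouth towards the camera (+y side), axis level. I lower it onto the mat.

Request:
apply_moves(
  fingers=[0, 0, 0, 0, 0, 0, 0],
  travel=[
    [0.34, 0, 0.34],
    [0.34, 0, 0.34],
    [0.34, 0, 0.34],
    [0.34, 0, 0.34],
    [0.34, 0, 0.34],
    [0, 0, 0],
    [0, 0, 0],
  ],
  rotation=[
    [0, 0, 0],
    [0, 0, 0],
    [0, 0, 0],
    [0, 0, 0],
    [0, 0, 0],
    [0, 0, 0],
    [0, 0, 0],
  ],
)

```text
time: 9.8
tool_pos: [0.5432, -0.2225, 0.0398]
tcp_rot: [2.14, 1.418, -0.886]
wrist_force: [0.6, -0.0, 0.3]
width: 0.645
grip_force: 48.9
```

Request:
apply_moves(
  fingers=[0, 0, 0],
  travel=[
    [0.05, 0, 0.05],
    [0, 0, 0],
    [0, 0, 0],
  ],
  rotation=[
    [0, 0, 0],
    [0, 0, 0],
    [0, 0, 0],
  ],
)

```text
time: 10.1
tool_pos: [0.544, -0.2216, 0.0364]
tcp_rot: [2.139, 1.418, -0.884]
wrist_force: [-0.2, -0.2, -1.7]
width: 0.649
grip_force: 48.9
```

Request:
apply_moves(
  fingers=[0, 0, 0],
  travel=[
    [0.07, 0, 0.07],
    [0, 0, 0],
    [0, 0, 0],
  ],
  rotation=[
    [0, 0, 0],
    [0, 0, 0],
    [0, 0, 0],
  ],
)

```text
time: 10.4
tool_pos: [0.543, -0.2213, 0.0302]
tcp_rot: [2.138, 1.42, -0.887]
wrist_force: [-0.0, 0.1, -0.7]
width: 0.647
grip_force: 48.9
```

Request:
apply_moves(
  fingers=[0, 0, 0],
  travel=[
    [0.03, 0, 0.03],
    [0, 0, 0],
    [0, 0, 0],
  ],
  rotation=[
    [0, 0, 0],
    [0, 0, 0],
    [0, 0, 0],
  ],
)

```text
time: 10.7
tool_pos: [0.5434, -0.2215, 0.0283]
tcp_rot: [2.138, 1.419, -0.886]
wrist_force: [0.4, 0.5, -0.6]
width: 0.647
grip_force: 49.1
```

Request:
apply_moves(
  fingers=[0, 0, 0],
  travel=[
    [0.03, 0, 0.03],
    [0, 0, 0],
    [0, 0, 0],
  ],
  rotation=[
    [0, 0, 0],
    [0, 0, 0],
    [0, 0, 0],
  ],
)

```text
time: 11.0
tool_pos: [0.5435, -0.2215, 0.0282]
tcp_rot: [2.138, 1.417, -0.887]
wrist_force: [-1.8, 3.5, 8.4]
width: 0.644
grip_force: 50.0
```

Request:
apply_moves(
  fingers=[1, 1, 1, 1, 1, 1, 1, 1, 1, 1, 1, 1],
  travel=[
    [0, 0, 0],
    [0, 0, 0],
    [0, 0, 0],
    [0, 0, 0],
    [0, 0, -0.3],
    [0, 0, -0.6],
    [0, 0, -0.6],
    [0, 0, -0.6],
    [-0.5, 0, -0.5],
    [-0.5, 0, -0.5],
    [-0.5, 0, -0.5],
    [-0.5, 0, -0.5],
  ],
  rotation=[
    [0, 0, 0],
    [0, 0, 0],
    [0, 0, 0],
    [0, 0, 0],
    [0, 0, 0],
    [0, 0, 0],
    [0, 0, 0],
    [0, 0, 0],
    [0, 0, 0],
    [0, 0, 0],
    [0, 0, 0],
    [0, 0, 0],
  ],
)

```text
time: 12.2
tool_pos: [0.5722, -0.1522, 0.244]
tcp_rot: [2.139, 1.42, -0.885]
wrist_force: [0.7, -0.4, 0.3]
width: 1.001
grip_force: 0.0
```

Request:
apply_moves(
  fingers=[1, 1, 1, 1, 1, 1, 1, 1],
  travel=[
    [0, 0, 0],
    [0, 0, 0],
    [0, 0, 0],
    [0, 0, 0],
    [0, 0, 0],
    [0, 0, 0],
    [0, 0, 0],
    [0, 0, 0],
  ],
  rotation=[
    [0, 1, 0],
    [0, 1, 0],
    [0, 1, 0],
    [0, 1, 0],
    [0, 1, 0],
    [0, 1, 0],
    [0, 1, 0],
    [0, 1, 0],
  ],
)

```text
time: 13.0
tool_pos: [0.5727, -0.1524, 0.2438]
tcp_rot: [-2.591, -1.722, -0.076]
wrist_force: [0.5, 0.8, -0.6]
width: 0.999
grip_force: 0.0
```

Request:
apply_moves(
  fingers=[1, 1, 1, 1, 1, 1, 1, 1],
  travel=[
    [0, 0, 0],
    [0, 0, 0],
    [0, 0, 0],
    [0, 0, 0],
    [0, 0, 0],
    [0, 0, 0],
    [0, 0, 0],
    [0, 0, 0],
  ],
  rotation=[
    [0, 1, 0],
    [0, 1, 0],
    [0, 1, 0],
    [0, 1, 0],
    [0, 1, 0],
    [0, 1, 0],
    [0, 1, 0],
    [0, 0, 0],
  ],
)

```text
time: 13.8
tool_pos: [0.5707, -0.1538, 0.2397]
tcp_rot: [-2.138, -1.413, -0.884]
wrist_force: [-0.4, -0.3, -0.5]
width: 1.004
grip_force: 0.0
```

```bash
python3 - <<'E'
from h import *
to((.5434,-.2215,.12))
c=read_camera("wrist");t=read_camera("top")
for n,cc in(("top",t),("wrist",c)):
  for k in("cup","cup_rim","cup_mid"): print(n,k,[(np.round(a["location"],1).tolist(),round(a["p"],2),np.round(atz(cc,a["location"],.034),3).tolist()) for a in tip_of(n,k)][:4])
i=cv2.resize(t["image"][90:300,250:430],(430,500));j=cv2.resize(c["image"],(370,278));j=np.vstack([j,np.zeros((222,370,3),np.uint8)])
cv2.imwrite("pics/l1.png",np.hstack([i,j])[:,:,::-1])
E
```

```text
q [-0.72  0.22  1.84  0.75  1.44 -0.56] tool z [ 0.273  0.653 -0.706] y [ 0.921 -0.39  -0.005] pos [ 0.5707 -0.1538  0.2397]
tool delta /0.05: [-2.725  0.037  0.656]
top cup [([376.5, 190.8], 0.91, [0.536, -0.253, 0.034]), ([341.3, 275.8], 0.84, [0.364, -0.177, 0.034]), ([385.2, 274.3], 0.57, [0.368, -0.264, 0.034])]
top cup_rim [([337.1, 274.2], 0.85, [0.367, -0.169, 0.034]), ([347.2, 183.5], 0.84, [0.552, -0.194, 0.034]), ([393.4, 276.6], 0.7, [0.364, -0.28, 0.034])]
top cup_mid [([391.0, 278.0], 0.74, [0.361, -0.275, 0.034]), ([360.3, 189.9], 0.59, [0.538, -0.22, 0.034])]
wrist cup []
wrist cup_rim []
wrist cup_mid []
```

View pics/l1.png

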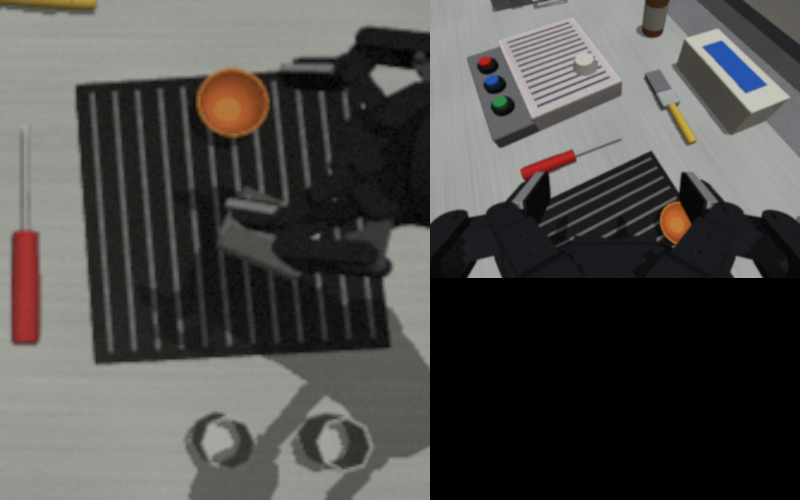

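The cup lies on the mat at crop (258,245), mouth to the left (+y). I back the gripper off to a pre-grasp pose and look again.

Request:
apply_moves(
  fingers=[1, 1, 1, 1, 1, 1],
  travel=[
    [-0.79, 0, -0.016],
    [-0.79, 0, -0.016],
    [-0.79, 0, -0.016],
    [-0.79, 0, -0.016],
    [-0.79, 0, -0.016],
    [0, 0, 0],
  ],
  rotation=[
    [0, 0, 0],
    [0, 0, 0],
    [0, 0, 0],
    [0, 0, 0],
    [0, 0, 0],
    [0, 0, 0],
  ],
)

```text
time: 14.8
tool_pos: [0.5146, -0.2855, 0.101]
tcp_rot: [-2.14, -1.413, -0.882]
wrist_force: [-0.2, 0.9, -1.0]
width: 1.0
grip_force: 0.0
```

```bash
python3 - <<'E'
from h import *
to((.5463,-.2137,.0255))
c=read_camera("wrist");t=read_camera("top")
for n,cc in(("top",t),("wrist",c)):
  for k in("cup","cup_rim","cup_mid"): print(n,k,[(np.round(a["location"],1).tolist(),round(a["p"],2),np.round(atz(cc,a["location"],.034),3).tolist()) for a in tip_of(n,k)][:4])
P=[proj(c,(.543+.386*d,-.2215+.922*d,.062)) for d in(-.035,.035)];print(P,proj(c,(.543,-.2215,.034)))
save(c,"pics/w4.png")
E
```

```text
q [-0.92  0.46  1.8   0.67  1.39 -0.82] tool z [ 0.273  0.652 -0.707] y [ 0.921 -0.391 -0.005] pos [ 0.5146 -0.2855  0.101 ]
tool delta /0.05: [0.042 0.031 2.178]
top cup [([343.4, 273.4], 0.91, [0.369, -0.181, 0.034]), ([377.9, 194.5], 0.75, [0.529, -0.256, 0.034]), ([384.8, 274.3], 0.69, [0.368, -0.263, 0.034]), ([152.7, 233.0], 0.21, [0.445, 0.21, 0.034])]
top cup_rim [([395.9, 276.0], 0.8, [0.365, -0.285, 0.034]), ([342.8, 275.7], 0.7, [0.364, -0.18, 0.034]), ([154.2, 167.7], 0.37, [0.584, 0.214, 0.034])]
top cup_mid [([360.3, 191.3], 0.85, [0.535, -0.22, 0.034]), ([390.7, 276.0], 0.84, [0.365, -0.275, 0.034]), ([343.9, 273.2], 0.68, [0.369, -0.182, 0.034])]
wrist cup [([55.4, 238.6], 0.8, [0.385, -0.202, 0.034]), ([257.2, 228.5], 0.75, [0.528, -0.254, 0.034]), ([66.8, 347.3], 0.66, [0.385, -0.281, 0.034])]
wrist cup_rim [([7.9, 213.4], 0.95, [0.353, -0.166, 0.034]), ([260.0, 155.4], 0.74, [0.557, -0.193, 0.034])]
wrist cup_mid [([255.5, 186.7], 0.95, [0.541, -0.22, 0.034]), ([35.0, 227.6], 0.88, [0.372, -0.187, 0.034])]
[[np.float64(259.1458165380594), np.float64(211.3319617389927)], [np.float64(258.1384326784361), np.float64(131.52235703135761)]] [np.float64(258.4659349105173), np.float64(187.16035932927866)]
```

View pics/w4.png

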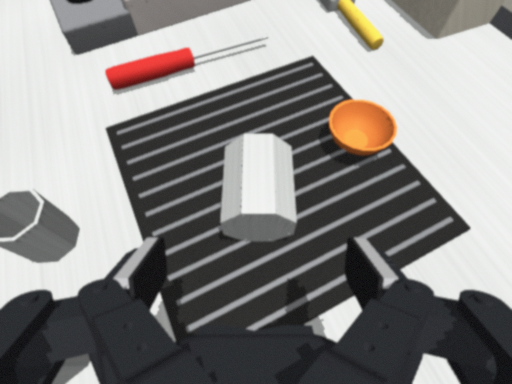

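The wrist view shows the lying cup at (258,187), centred between the fingers and matching the prediction (258,187). I grasp it.

Request:
apply_moves(
  fingers=[1, 1, 1, 1, 1, 1, 0, 0, 0, 0, 0, 0],
  travel=[
    [0.01, 0.005, 0.5],
    [0.01, 0.005, 0.5],
    [0.01, 0.005, 0.5],
    [0.01, 0.005, 0.5],
    [0, 0, 0.15],
    [0, 0, 0],
    [0, 0, 0],
    [0, 0, 0],
    [0, 0, 0],
    [0, 0, 0],
    [0, 0, 0],
    [0, 0, 0],
  ],
  rotation=[
    [0, 0, 0],
    [0, 0, 0],
    [0, 0, 0],
    [0, 0, 0],
    [0, 0, 0],
    [0, 0, 0],
    [0, 0, 0],
    [0, 0, 0],
    [0, 0, 0],
    [0, 0, 0],
    [0, 0, 0],
    [0, 0, 0],
  ],
  newtons=45,
)

```text
time: 16.4
tool_pos: [0.5485, -0.215, 0.0318]
tcp_rot: [-2.14, -1.42, -0.888]
wrist_force: [-2.1, -3.3, 5.2]
width: 0.644
grip_force: 48.4
```

```bash
python3 - <<'E'
from h import *
to((.5463,-.2137,.0255))
E
```

```text
q [-0.81  0.51  1.89  0.76  1.23 -0.86] tool z [ 0.277  0.65  -0.708] y [ 0.921 -0.39   0.003] pos [ 0.5485 -0.215   0.0318]
tool delta /0.05: [-0.084 -0.05   0.094]
```

Request:
apply_moves(
  fingers=[0, 0, 0, 0, 0, 0, 0],
  travel=[
    [0.47, 0, -0.47],
    [0.47, 0, -0.47],
    [0.47, 0, -0.47],
    [0.47, 0, -0.47],
    [0.47, 0, -0.47],
    [0.47, 0, -0.47],
    [0, 0, 0],
  ],
  rotation=[
    [0, 0, 0],
    [0, 0, 0],
    [0, 0, 0],
    [0, 0, 0],
    [0, 0, 0],
    [0, 0, 0],
    [0, 0, 0],
  ],
)

```text
time: 17.1
tool_pos: [0.5497, -0.2152, 0.2352]
tcp_rot: [-2.142, -1.426, -0.892]
wrist_force: [0.4, -0.6, -0.6]
width: 0.641
grip_force: 48.0
```

Request:
apply_moves(
  fingers=[0, 0, 0, 0, 0, 0, 0, 0],
  travel=[
    [0, 0, 0],
    [0, 0, 0],
    [0, 0, 0],
    [0, 0, 0],
    [0, 0, 0],
    [0, 0, 0],
    [0, 0, 0],
    [0, 0, 0],
  ],
  rotation=[
    [0, -1, 0],
    [0, -1, 0],
    [0, -1, 0],
    [0, -1, 0],
    [0, -1, 0],
    [0, -1, 0],
    [0, -1, 0],
    [0, -1, 0],
  ],
)

```text
time: 17.9
tool_pos: [0.5473, -0.2135, 0.2292]
tcp_rot: [2.591, 1.719, -0.074]
wrist_force: [-0.7, 0.2, -1.0]
width: 0.648
grip_force: 47.9
```

Request:
apply_moves(
  fingers=[0, 0, 0, 0, 0, 0, 0, 0],
  travel=[
    [0, 0, 0],
    [0, 0, 0],
    [0, 0, 0],
    [0, 0, 0],
    [0, 0, 0],
    [0, 0, 0],
    [0, 0, 0],
    [0, 0, 0],
  ],
  rotation=[
    [0, -1, 0],
    [0, -1, 0],
    [0, -1, 0],
    [0, -1, 0],
    [0, -1, 0],
    [0, -1, 0],
    [0, -1, 0],
    [0, 0, 0],
  ],
)

```text
time: 18.7
tool_pos: [0.5466, -0.2113, 0.2252]
tcp_rot: [2.135, 1.427, -0.894]
wrist_force: [-0.4, 0.1, -1.3]
width: 0.644
grip_force: 48.0
```

Request:
apply_moves(
  fingers=[0, 0, 0, 0, 0, 0],
  travel=[
    [0, 0, 0],
    [0, 0, 0],
    [0, 0, 0],
    [0, 0, 0],
    [0, 0, 0],
    [0, 0, 0],
  ],
  rotation=[
    [-0.707, 0, -0.707],
    [-0.707, 0, -0.707],
    [-0.707, 0, -0.707],
    [-0.707, 0, -0.707],
    [-0.707, 0, -0.707],
    [0, 0, 0],
  ],
)

```text
time: 19.3
tool_pos: [0.5452, -0.2139, 0.2294]
tcp_rot: [1.636, 1.852, -0.676]
wrist_force: [-1.4, 0.3, -0.6]
width: 0.643
grip_force: 48.0
```

```bash
python3 - <<'E'
from h import *
to((.557,.252,.21))
E
```

```text
q [ 0.01  0.05  2.05 -0.89  1.13  0.32] tool z [ 0.087 -0.7   -0.709] y [ 0.992  0.123 -0.   ] pos [ 0.5452 -0.2139  0.2294]
tool delta /0.05: [ 6.804  1.384 -6.231]
```

Request:
apply_moves(
  fingers=[0, 0, 0, 0, 0, 0, 0, 0, 0, 0, 0, 0],
  travel=[
    [0.68, 0.138, -0.623],
    [0.68, 0.138, -0.623],
    [0.68, 0.138, -0.623],
    [0.68, 0.138, -0.623],
    [0.68, 0.138, -0.623],
    [0.68, 0.138, -0.623],
    [0.68, 0.138, -0.623],
    [0.68, 0.138, -0.623],
    [0.68, 0.138, -0.623],
    [0.68, 0.138, -0.623],
    [0, 0, 0],
    [0, 0, 0],
  ],
  rotation=[
    [0, 0, 0],
    [0, 0, 0],
    [0, 0, 0],
    [0, 0, 0],
    [0, 0, 0],
    [0, 0, 0],
    [0, 0, 0],
    [0, 0, 0],
    [0, 0, 0],
    [0, 0, 0],
    [0, 0, 0],
    [0, 0, 0],
  ],
)

```text
time: 20.5
tool_pos: [0.5595, 0.2535, 0.2089]
tcp_rot: [1.634, 1.851, -0.677]
wrist_force: [-0.2, 0.2, -1.1]
width: 0.643
grip_force: 48.7
```

```bash
python3 - <<'E'
from h import *
to((.557,.252,.09))
a=read_camera("scene")["image"];b=read_camera("wrist")["image"]
cv2.imwrite("pics/p1.png",np.hstack([cv2.resize(a[60:300,220:512],(480,395)),cv2.resize(b,(320,240)) if 0 else cv2.copyMakeBorder(cv2.resize(b,(320,240)),0,155,0,0,0)])[:,:,::-1])
E
```

```text
q [ 0.72  0.45  1.59 -0.62  1.6   0.74] tool z [ 0.087 -0.701 -0.707] y [ 0.992  0.124 -0.001] pos [0.5595 0.2535 0.2089]
tool delta /0.05: [ 1.665 -0.051  1.699]
```

View pics/p1.png

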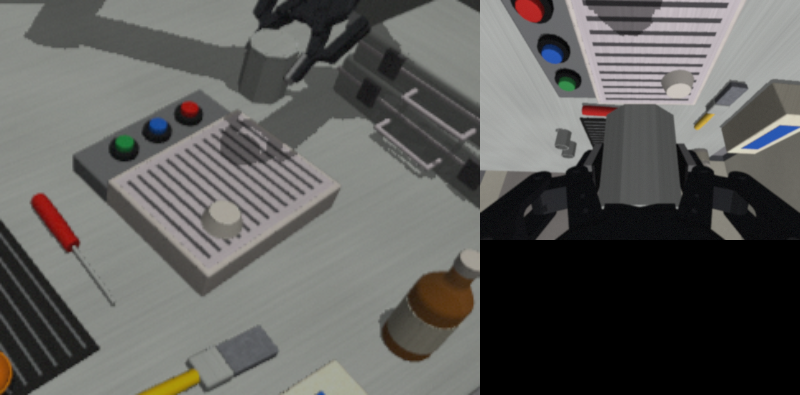

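The scene crop shows the cup held bottom-up at (272,65), above the left part of the deck and clear of the dish at (222,215). I lower it.

Request:
apply_moves(
  fingers=[0, 0, 0, 0, 0, 0, 0],
  travel=[
    [0.335, -0.01, 0.335],
    [0.335, -0.01, 0.335],
    [0.335, -0.01, 0.335],
    [0.335, -0.01, 0.335],
    [0.335, -0.01, 0.335],
    [0, 0, 0],
    [0, 0, 0],
  ],
  rotation=[
    [0, 0, 0],
    [0, 0, 0],
    [0, 0, 0],
    [0, 0, 0],
    [0, 0, 0],
    [0, 0, 0],
    [0, 0, 0],
  ],
)

```text
time: 21.3
tool_pos: [0.5563, 0.2514, 0.0905]
tcp_rot: [1.633, 1.85, -0.68]
wrist_force: [0.6, -0.3, 0.1]
width: 0.649
grip_force: 48.6
```

Request:
apply_moves(
  fingers=[0, 0, 0],
  travel=[
    [0.1, 0, 0.1],
    [0, 0, 0],
    [0, 0, 0],
  ],
  rotation=[
    [0, 0, 0],
    [0, 0, 0],
    [0, 0, 0],
  ],
)

```text
time: 21.6
tool_pos: [0.5569, 0.2524, 0.0848]
tcp_rot: [1.634, 1.85, -0.675]
wrist_force: [0.1, 0.6, -0.8]
width: 0.646
grip_force: 48.6
```

Request:
apply_moves(
  fingers=[0, 0, 0],
  travel=[
    [0.03, 0, 0.03],
    [0, 0, 0],
    [0, 0, 0],
  ],
  rotation=[
    [0, 0, 0],
    [0, 0, 0],
    [0, 0, 0],
  ],
)

```text
time: 21.9
tool_pos: [0.5566, 0.252, 0.0822]
tcp_rot: [1.634, 1.851, -0.676]
wrist_force: [-0.0, 0.1, -1.6]
width: 0.647
grip_force: 48.6
```

Request:
apply_moves(
  fingers=[0, 0, 0],
  travel=[
    [0.03, 0, 0.03],
    [0, 0, 0],
    [0, 0, 0],
  ],
  rotation=[
    [0, 0, 0],
    [0, 0, 0],
    [0, 0, 0],
  ],
)

```text
time: 22.2
tool_pos: [0.5565, 0.2519, 0.0798]
tcp_rot: [1.634, 1.851, -0.677]
wrist_force: [0.0, -0.3, -1.8]
width: 0.647
grip_force: 48.6
```

Request:
apply_moves(
  fingers=[0, 0, 0],
  travel=[
    [0.03, 0, 0.03],
    [0, 0, 0],
    [0, 0, 0],
  ],
  rotation=[
    [0, 0, 0],
    [0, 0, 0],
    [0, 0, 0],
  ],
)

```text
time: 22.5
tool_pos: [0.5565, 0.252, 0.0777]
tcp_rot: [1.634, 1.851, -0.677]
wrist_force: [-1.2, -0.6, -1.4]
width: 0.643
grip_force: 48.7
```

Request:
apply_moves(
  fingers=[0, 0, 0],
  travel=[
    [0.02, 0, 0.02],
    [0, 0, 0],
    [0, 0, 0],
  ],
  rotation=[
    [0, 0, 0],
    [0, 0, 0],
    [0, 0, 0],
  ],
)

```text
time: 22.8
tool_pos: [0.5566, 0.252, 0.0774]
tcp_rot: [1.634, 1.85, -0.677]
wrist_force: [-2.6, 0.6, 5.4]
width: 0.643
grip_force: 49.2
```

Request:
apply_moves(
  fingers=[1, 1, 1, 1, 1, 1, 1, 1, 1, 1, 1, 1],
  travel=[
    [0, 0, 0],
    [0, 0, 0],
    [0, 0, 0],
    [0, 0, 0],
    [0, 0, 0],
    [0, 0, -0.2],
    [0, 0, -0.5],
    [0, 0, -0.6],
    [0, 0, -0.6],
    [0, 0, -0.6],
    [-0.5, 0, -0.5],
    [-0.5, 0, -0.5],
  ],
  rotation=[
    [0, 0, 0],
    [0, 0, 0],
    [0, 0, 0],
    [0, 0, 0],
    [0, 0, 0],
    [0, 0, 0],
    [0, 0, 0],
    [0, 0, 0],
    [0, 0, 0],
    [0, 0, 0],
    [0, 0, 0],
    [0, 0, 0],
  ],
)

```text
time: 24.0
tool_pos: [0.545, 0.3409, 0.2365]
tcp_rot: [1.632, 1.852, -0.677]
wrist_force: [0.2, 0.6, 0.8]
width: 0.998
grip_force: 0.0
```

Request:
apply_moves(
  fingers=[0, 0, 0, 0, 0, 0, 0, 0, 0],
  travel=[
    [-0.5, 0, -0.5],
    [0, 0, 0],
    [0, 0, 0],
    [0, 0, 0],
    [0, 0, 0],
    [0, 0, 0],
    [0, 0, 0],
    [0, 0, 0],
    [0, 0, 0],
  ],
  rotation=[
    [0, 0, 0],
    [0, 0.9375, 0],
    [0, 0.9375, 0],
    [0, 0.9375, 0],
    [0, 0.9375, 0],
    [0, 0.9375, 0],
    [0, 0.9375, 0],
    [0, 0.9375, 0],
    [0, 0.9375, 0],
  ],
)

```text
time: 24.9
tool_pos: [0.5457, 0.3403, 0.2725]
tcp_rot: [-2.077, -2.355, -0.007]
wrist_force: [-0.4, -1.1, -0.7]
width: -0.001
grip_force: 0.0
```

```bash
python3 - <<'E'
from h import *
s=read_state();to((.36,.2,.2))
c=read_camera("wrist");t=read_camera("top");w=read_camera("scene")
for n,cc in(("top",t),("wrist",c),("scene",w)):
  for k in("key_blue_top","key_green_top","key_red_top","cup","dish"): print(n,k,[(np.round(a["location"],1).tolist(),round(a["p"],2),np.round(atz(cc,a["location"],dict(cup=.12,dish=.072).get(k,.057)),3).tolist()) for a in tip_of(n,k)][:2])
L=np.hstack([cv2.resize(c["image"],(400,300)),cv2.resize(t["image"][80:290,60:300],(400,350))[:300]]);cv2.imwrite("pics/k1.png",L[:,:,::-1])
E
```

```text
q [0.52 0.18 1.63 0.   1.33 0.39] tool z [ 0.002  0.005 -1.   ] y [0.992 0.125 0.002] pos [0.5457 0.3403 0.2725]
tool delta /0.05: [-2.327 -4.039  1.431]
top key_blue_top [([151.9, 234.5], 0.56, [0.442, 0.204, 0.057]), ([345.0, 182.1], 0.5, [0.55, -0.185, 0.057])]
top key_green_top [([188.8, 232.4], 0.58, [0.447, 0.129, 0.057]), ([126.7, 234.1], 0.25, [0.442, 0.256, 0.057])]
top key_red_top [([122.3, 239.1], 0.65, [0.432, 0.264, 0.057]), ([122.6, 176.0], 0.6, [0.562, 0.272, 0.057])]
top cup [([385.1, 273.8], 0.73, [0.375, -0.237, 0.12]), ([118.7, 173.5], 0.71, [0.554, 0.254, 0.12])]
top dish [([175.2, 139.2], 0.91, [0.636, 0.161, 0.072])]
wrist key_blue_top [([164.0, 259.4], 0.78, [0.441, 0.201, 0.057]), ([254.3, 230.3], 0.7, [0.554, 0.257, 0.057])]
wrist key_green_top []
wrist key_red_top [([160.7, 214.2], 0.92, [0.435, 0.264, 0.057])]
wrist cup []
wrist dish []
scene key_blue_top [([316.8, 134.5], 0.65, [0.445, 0.2, 0.057])]
scene key_green_top [([294.8, 147.6], 0.42, [0.456, 0.127, 0.057]), ([369.6, 148.1], 0.24, [0.546, 0.281, 0.057])]
scene key_red_top [([368.5, 136.3], 0.53, [0.513, 0.306, 0.057]), ([334.5, 124.5], 0.47, [0.436, 0.26, 0.057])]
scene cup [([166.5, 189.7], 0.87, [0.482, -0.192, 0.12]), ([127.4, 205.8], 0.76, [0.483, -0.27, 0.12])]
scene dish [([364.0, 157.8], 0.69, [0.574, 0.236, 0.072]), ([356.1, 190.0], 0.55, [0.639, 0.159, 0.072])]
```

View pics/k1.png

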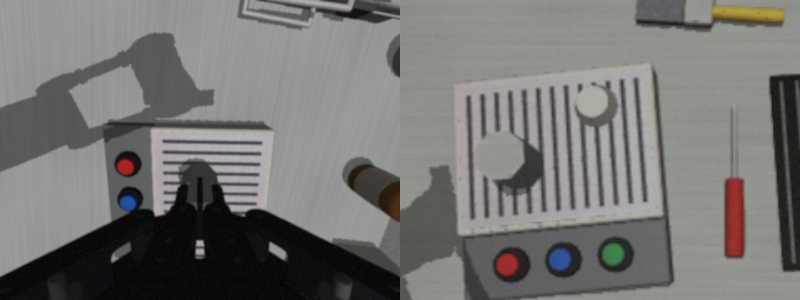

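The top view shows the cup standing bottom-up on the plate at crop (500,157), with the dish untouched at (592,101). The keys are red (508,264), blue (561,259) and green (615,254). I refine the key positions by colour.

```bash
python3 - <<'E'
from h import *
for n in("top","wrist","scene"):
    c=read_camera(n);h=cv2.cvtColor(c["image"],cv2.COLOR_RGB2HSV)
    for k,lo,hi,g in(("red",(0,140,60),(8,255,255),(.434,.264)),("blue",(105,120,50),(130,255,255),(.44,.2)),("green",(50,100,40),(85,255,255),(.446,.133))):
        m=cv2.inRange(h,lo,hi);N,l,st,ce=cv2.connectedComponentsWithStats(m)
        u=np.array(proj(c,(*g,.057)))
        if N>1:
            i=1+np.argmin(np.linalg.norm(ce[1:]-u,axis=1));print(n,k,st[i,4],np.round(ce[i],1),np.round(atz(c,ce[i],.056),4))
s=read_state();M=R.from_rotvec(s["tcp_rot"]).as_matrix()
to((.44,.2,.10))
E
```

```text
top red 150 [123.9 238.3] [0.4334 0.2615 0.056 ]
top blue 154 [155.6 235.3] [0.4401 0.1968 0.056 ]
top green 151 [187.4 232.3] [0.4468 0.1323 0.056 ]
wrist red 385 [160.6 212.4] [0.4338 0.2646 0.056 ]
wrist blue 389 [164.1 258.1] [0.4408 0.2014 0.056 ]
scene red 76 [334.9 125.8] [0.4398 0.259  0.056 ]
scene blue 94 [315.8 136. ] [0.447  0.1952 0.056 ]
scene green 105 [295.4 147. ] [0.4543 0.1305 0.056 ]
q [ 0.52  0.18  1.63 -0.    1.33  0.39] tool z [ 0.  0. -1.] y [0.992 0.124 0.   ] pos [0.5456 0.3396 0.2709]
tool delta /0.05: [-2.509 -2.443  3.417]
```

Request:
apply_moves(
  fingers=[0, 0, 0, 0, 0, 0, 0, 0, 0, 0],
  travel=[
    [-0.632, -0.606, 0],
    [-0.632, -0.606, 0],
    [-0.632, -0.606, 0],
    [-0.632, -0.606, 0],
    [0, 0, 0.9],
    [0, 0, 0.9],
    [0, 0, 0.9],
    [0, 0, 0.9],
    [0, 0, 0],
    [0, 0, 0],
  ],
  rotation=[
    [0, 0, 0],
    [0, 0, 0],
    [0, 0, 0],
    [0, 0, 0],
    [0, 0, 0],
    [0, 0, 0],
    [0, 0, 0],
    [0, 0, 0],
    [0, 0, 0],
    [0, 0, 0],
  ],
)

```text
time: 26.95
tool_pos: [0.4406, 0.199, 0.0909]
tcp_rot: [-2.079, -2.354, 0.003]
wrist_force: [0.0, -0.4, 1.3]
width: 0.002
grip_force: 0.0
```

```bash
python3 - <<'E'
from h import *
to((.441,.199,.058))
E
```

```text
q [0.37 0.04 2.14 0.   0.96 0.25] tool z [-0.002 -0.001 -1.   ] y [ 0.992  0.124 -0.002] pos [0.4406 0.199  0.0909]
tool delta /0.05: [-0.001  0.009  0.657]
```

Request:
apply_moves(
  fingers=[0, 0, 0, 0],
  travel=[
    [0, 0, 0.35],
    [0, 0, 0.3],
    [0, 0, 0.08],
    [0, 0, 0],
  ],
  rotation=[
    [0, 0, 0],
    [0, 0, 0],
    [0, 0, 0],
    [0, 0, 0],
  ],
)

```text
time: 27.35
tool_pos: [0.4428, 0.1999, 0.0566]
tcp_rot: [2.078, 2.354, 0.005]
wrist_force: [-0.7, 0.0, 2.3]
width: -0.001
grip_force: 0.8
```

Request:
apply_moves(
  fingers=[0, 0, 0],
  travel=[
    [0, 0, 0.06],
    [0, 0, 0],
    [0, 0, 0],
  ],
  rotation=[
    [0, 0, 0],
    [0, 0, 0],
    [0, 0, 0],
  ],
)

```text
time: 27.65
tool_pos: [0.4429, 0.2, 0.0529]
tcp_rot: [2.078, 2.354, 0.006]
wrist_force: [1.9, 1.8, 4.8]
width: 0.0
grip_force: 1.8
```

Request:
apply_moves(
  fingers=[0, 0, 0],
  travel=[
    [0, 0, 0.03],
    [0, 0, 0],
    [0, 0, 0],
  ],
  rotation=[
    [0, 0, 0],
    [0, 0, 0],
    [0, 0, 0],
  ],
)

```text
time: 27.95
tool_pos: [0.4429, 0.2, 0.051]
tcp_rot: [2.078, 2.354, 0.006]
wrist_force: [2.1, 1.7, 5.9]
width: 0.002
grip_force: 2.9
```

Request:
apply_moves(
  fingers=[0, 0, 0],
  travel=[
    [0, 0, 0.04],
    [0, 0, 0],
    [0, 0, 0],
  ],
  rotation=[
    [0, 0, 0],
    [0, 0, 0],
    [0, 0, 0],
  ],
)

```text
time: 28.25
tool_pos: [0.443, 0.2001, 0.0507]
tcp_rot: [2.078, 2.354, 0.005]
wrist_force: [-2.9, -0.4, 18.8]
width: 0.003
grip_force: 9.8
```

The blue key is bottomed (force rose to 19 N). I release it and move over the green key.

Request:
apply_moves(
  fingers=[0, 0, 0, 0, 0, 0],
  travel=[
    [0, 0, -0.45],
    [0, 0, -0.45],
    [0, 0, 0],
    [-0.655, -0.02, 0],
    [-0.655, -0.02, 0],
    [0, 0, 0],
  ],
  rotation=[
    [0, 0, 0],
    [0, 0, 0],
    [0, 0, 0],
    [0, 0, 0],
    [0, 0, 0],
    [0, 0, 0],
  ],
)

```text
time: 28.85
tool_pos: [0.4455, 0.1312, 0.091]
tcp_rot: [-2.081, -2.352, 0.006]
wrist_force: [-0.7, 0.9, 0.2]
width: -0.006
grip_force: 0.0
```

```bash
python3 - <<'E'
from h import *
to((.448,.134,.057))
E
```

```text
q [ 0.23  0.    2.18 -0.    0.97  0.11] tool z [-0.004 -0.002 -1.   ] y [ 0.993  0.122 -0.004] pos [0.4455 0.1312 0.091 ]
tool delta /0.05: [0.051 0.059 0.68 ]
```

Request:
apply_moves(
  fingers=[0, 0, 0, 0],
  travel=[
    [0.04, 0, 0.35],
    [0, 0, 0.3],
    [0, 0, 0.08],
    [0, 0, 0],
  ],
  rotation=[
    [0, 0, 0],
    [0, 0, 0],
    [0, 0, 0],
    [0, 0, 0],
  ],
)

```text
time: 29.25
tool_pos: [0.4451, 0.1359, 0.055]
tcp_rot: [-2.077, -2.354, 0.005]
wrist_force: [-2.4, -1.4, 2.7]
width: -0.001
grip_force: 1.2
```

Request:
apply_moves(
  fingers=[0, 0, 0],
  travel=[
    [0, 0, 0.09],
    [0, 0, 0],
    [0, 0, 0],
  ],
  rotation=[
    [0, 0, 0],
    [0, 0, 0],
    [0, 0, 0],
  ],
)

```text
time: 29.55
tool_pos: [0.4468, 0.1363, 0.0522]
tcp_rot: [-2.079, -2.355, -0.0]
wrist_force: [-2.5, 0.3, 5.0]
width: 0.006
grip_force: 2.1
```

Request:
apply_moves(
  fingers=[0, 0, 0],
  travel=[
    [0, 0, 0.04],
    [0, 0, 0],
    [0, 0, 0],
  ],
  rotation=[
    [0, 0, 0],
    [0, 0, 0],
    [0, 0, 0],
  ],
)

```text
time: 29.85
tool_pos: [0.4471, 0.1363, 0.0509]
tcp_rot: [-2.079, -2.355, -0.001]
wrist_force: [-5.1, 0.5, 10.6]
width: 0.004
grip_force: 5.4
```

Request:
apply_moves(
  fingers=[0, 0, 0],
  travel=[
    [0, 0, 0.03],
    [0, 0, 0],
    [0, 0, 0],
  ],
  rotation=[
    [0, 0, 0],
    [0, 0, 0],
    [0, 0, 0],
  ],
)

```text
time: 30.15
tool_pos: [0.4472, 0.1363, 0.0508]
tcp_rot: [-2.079, -2.355, -0.0]
wrist_force: [-9.3, -0.5, 21.8]
width: -0.002
grip_force: 10.7
```

Request:
apply_moves(
  fingers=[0, 0, 0, 0, 0, 0, 0],
  travel=[
    [0, 0, -0.5],
    [0, 0, -0.8],
    [0, 0, -0.8],
    [0, 0, -0.8],
    [0, 0, 0],
    [0, 0, 0],
    [0, 0, 0],
  ],
  rotation=[
    [0, 0, 0],
    [0, 0, 0],
    [0, 0, 0],
    [0, 0, 0],
    [0, 0, 0],
    [0, 0, 0],
    [0, 0, 0],
  ],
)

```text
time: 30.85
tool_pos: [0.4462, 0.1357, 0.1921]
tcp_rot: [-2.079, -2.355, 0.002]
wrist_force: [-0.7, -0.1, -0.3]
width: 0.004
grip_force: 0.0
```

```bash
python3 - <<'E'
from h import *
c=read_camera("top")
for k,z in(("cup",.12),("dish",.072),("bowl",.006),("driver",.015)): print(k,[(round(a["p"],2),np.round(a["location"],1),np.round(atz(c,a["location"],z),3)) for a in tip_of("top",k)][:3])
print(finish_job())
E
```

```text
cup [(0.88, array([384.4, 276. ]), array([ 0.371, -0.236,  0.12 ])), (0.68, array([118.6, 171.4]), array([0.558, 0.255, 0.12 ])), (0.63, array([340.3, 274.5]), array([ 0.373, -0.158,  0.12 ]))]
dish [(0.87, array([176.5, 138.4]), array([0.638, 0.159, 0.072]))]
bowl [(0.55, array([342.7, 133.5]), array([ 0.668, -0.193,  0.006]))]
driver [(0.91, array([259.4, 187.5]), array([ 0.545, -0.011,  0.015]))]
the job is handed in; nothing more can be done
None
```

I handed the job in at about 31 s: the large cup stands mouth-down on the slotted plate, the blue key and then the green key were pressed fully down and released, and the dish, bowl and screwdriver look unmoved in the last top view; no verdict was returned.

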